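# Extend the clamped focuser drawtube to its second stop and hold it

### The arm

A 6-joint arm with a two-finger parallel gripper is mounted at the origin on the work surface. World frame = base frame: x ahead of the robot, y to its left, z up, the work surface at z = 0. Lengths are in m, angles in rad, forces in N, time in s.
With the tool pointing down it reaches from about 0.325 to 1 m from the base axis. Payload 5.1 kg.
Tool frame: the origin (TCP) lies between the finger pads; the fingertips stand 25 mm ahead of it and the grasp point (between the pads) lies 6 mm ahead of it (ctrl.nose_length is the z of the fingertips in the tool frame, in m); z points along the fingers, y is the line along which they close (so a half turn about z gives the same grasp; the last joint's range is limited). The gripper opens to 85 mm and grips with 20 to 120 N. Pads are 22 mm wide; open, the fingers measure 114 mm over their backs; the gripper's body (76 mm by 85 mm) begins 54 mm behind the grasp point. The pads swing forward as they close: fully open they stand 13 mm farther back than shut.
Start: joints at [-1.341, 0.124, 1.65, -0, 1.367, -0.083], TCP at [0.2, -0.618, 0.23] pointing down, gripper open.
Joint ranges: [-2.61, 2.61], [-1.02, 2.33], [0.03, 2.71], [-1.35, 4.49], [0.32, 2.68], [-2.91, 2.91]. Speed limits (rad/s): [2.57, 2.57, 3.14, 3.14, 3.14, 3.14].

### API

Orientations are given as a unit quaternion [w, x, y, z].
In Python, from plant import status, eyes, ctrl, spotter gives the robot as it stands. The module is installed in compiled form; this text tells all that it offers.
- The arm moves only by the tool step_arm, never from a script. Its argument "rows" is a list of rows, each a list of 3 entries, a list of its own where there are three numbers: the closure, from -1 (fully open) to 1 (shut), then the shift along the tool's x, y, z each as a share of 1 m, from -1 to 1, then the turn, a rotation vector about the tool's x, y, z each as a share of 2 pi rad, from -1 to 1. A call has 1 to 8 rows; each row is the pose to reach, as a shift and turn from the pose commanded when the call began, along the tool's axes at that moment, turning the shorter way round; what a row does not reach only later rows make up. A row lasts 1/8 s, in which the tool goes at most 62.5 mm and 10.7 degrees, less where a joint would pass 70% of its speed; a pose out of reach is approached as far as the arm can. A call with a number of a shift or a turn outside -1 to 1 is refused whole. A call with a gripper value outside its range is refused whole. The fingers move at their own pace and stop on an object; "squeeze" is the grip in N (left out, the last holds). Time passes only in rows, so rows that repeat a pose let the fingers close. It gives the time, the measured TCP pose, the force, the opening and the grip force at its end, in the units of the state.
- status.get_obs(): the state, without advancing time (a new reading comes with each control period).
- eyes.snapshot(name): name is "scene" or "top" or "wrist"; returns the picture (480x640x3 uint8, red, green, blue); there is no depth.
- eyes.get_calibration(name): a dict with "mtx" (3x3 intrinsics, pixels), "k1" (the pictures are not rectified: a ray, as slopes to the right and down, at radius r is drawn at 1 + k1 r^2 times it, then the intrinsics apply), "view" (4x4, takes a point from world to camera coordinates); the wrist camera has in their place "hand_eye" (4x4, takes a point from camera to tool coordinates, whose origin is the TCP and whose axes are the flange's). Camera axes: x right, y down, z forward; pixel columns grow to the right and rows downward; lengths in m; the calibration is good to about 2 mm. A picture is of the moment at which its call begins: read the wrist's pose just before it. get_calibration takes no time and is no camera call.
- ctrl.hand_in(): hands the job in; it is judged then, once.
Trained networks look in the newest picture that a camera, given by its name, has taken for a name from the list of things; names that differ only in an ending like _2 or _b are one class to them, and where a whole thing is asked for, a point or a joint stands for the part that bears it (a point fixed in the world has none). Each returns a list of dicts, best first, with "score" (0 to 1); they miss things now and then, are a little off and sometimes report something else, mostly with a low value. They report only what shows in the picture. A call takes as long as a camera call.
- spotter.cut_out(camera, name): "region" (480x640 bool, what is visible of it) and "extent" ([left, top, right, bottom] in pixels, round what is visible of it).
- spotter.spot_point(camera, name): "location" ([column, row] in pixels: a listed point, or the origin of a listed thing).
The state is a dict: "time_s": time; "q": joint angles; "qd": joint speeds; "tau": joint torques, N m; "position": TCP position; "tcp_rot": TCP orientation; "ft_force": force on the tool from outside, world axes, zero at the start; "ft_torque": the same for the moment, N m; "width": finger opening in m; "grasp_force": force on a finger pad.
Only numpy, scipy, OpenCV 4.12 (cv2) and the standard library are available. Lean on these libraries where they do the work, as an engineer would, in place of code of your own. Each camera call takes 0.05 s, during which the arm holds its last target. There are 200 camera calls.

### The job

Extend the focuser in the bench clamp for inspection: press the clamp's treadle fully down to its stop so that it pushes the black drawtube up to its first stop, then let the treadle spring back up. Grip the drawtube's head so that the bronze thumb button on its side is squeezed fully in, pull the tube straight up to its second stop, and finish still holding it there, button in, with your grip on it. Leave the adapter, filter cell and lens cap lying where they are.

Things in the scene. Friction and masses are not known exactly. Their poses are not given: they have to be found in the camera images.
- bench_clamp: Cast iron bench clamp, fixed: green base plate 110 x 330 mm, 12 mm thick, holding upright a white focuser body, 68 mm in diameter, flat rim 160 mm above the bench. Origin on the bench on the drawtube's axis; z up; treadle towards +y, thumb button (and a bronze dot on the rim) at +x. Dark jaw ring 86 mm across, top at 124 mm; at -y a column and screw with cross-bar, up to 124 mm high, to y = -123 mm.
- treadle (a joint): Sprung treadle lever (black pad, yellow ribs), hinged 80 mm along the clamp's +y, 55 mm above the bench, axis along the clamp's x. 0 = up (pad sloping up 0.25 rad away from the tube), 0.5 rad = down on its stop (sloping down 0.25). Pressing takes up to 15 N at the pad; it springs back up when let go. Its tail pushes the drawtube up about 39 mm.
- treadle_pad (a point): Centre of the upper face of the treadle's pad (56 mm across the lever, 62 mm along it), 110 mm from the hinge; the press point. About 90 mm above the bench at rest, 35 mm when the treadle is on its stop; it moves less than 5 mm sideways between. Axes as the clamp's at joint 0.
- drawtube (a joint): Travel (m) of the black drawtube (38 mm across, bright ring on top) straight up out of the focuser body. 0-0.003 = home, top only 3-6 mm over the rim. About 0.039 = first stop, where the treadle leaves it and friction keeps it; a catch blocks it at 0.041 unless the thumb button is in. 0.105 = second stop, end of travel. Further out a spring draws it back when let go; pull up to 17 N.
- head_grip (a point): Point on the drawtube's axis at the height of the middle of the thumb button, 17 mm below the tube's top; moves with the tube. 146 mm above the bench at drawtube 0 (14 mm below the rim, buried), 185 mm at the first stop (25 mm above the rim), 251 mm at the second stop. x axis points to the thumb button, z up. Grip here, closing along x.
- thumb_button (a joint): Bronze thumb button on the +x side of the drawtube's head, m: 0 = out, 0.006 = squeezed fully in. Sprung, about 7 N to press in. It travels towards the tube's axis.
- button_face (a point): Centre of the thumb button's outer face, 18 mm wide and 18 mm high, 27 mm from the tube's axis when out, 21 mm when in (so head and button measure 46 mm, squeezed 40 mm, along x).
- adapter: Loose silver two-inch adapter, 63 mm wide at the top, 38 mm high, with a small bronze screw at its side; origin at its underside. Leave alone.
- filter_cell: Loose smoky glass solar filter cell, a disc 72 mm in diameter and 14 mm high; origin at its underside. Leave alone.
- lens_cap: Loose yellow plastic lens cap, a disc 64 mm in diameter and 13 mm high; origin at its underside. Leave alone.

How it is judged:
On the way, in this order (a step that is already met when the one before it is completed fails the run):
1. the treadle is pressed down to its stop and the drawtube is up at its first stop (value of joint treadle above 0.46 rad and value of joint drawtube between 0.034 and 0.046 m), for 0.1 s.
2. with the treadle back up, the head is gripped and the button squeezed in (value of joint treadle below 0.08 rad and value of joint thumb_button above 0.0045 m and contact force between the fingers and drawtube above 3 N), for 0.1 s.
3. the drawtube is pulled to its second stop (value of joint drawtube above 0.1 m), for 0.2 s.
At the end, for the whole second after the job is handed in: The drawtube is at its second stop (at least 99 of 105 mm out) and still, the gripper's fingers hold its head (over 3 N) with the thumb button in (at least 4.5 of 6 mm), the treadle is back up (under 0.08 rad), and the adapter, filter cell and lens cap lie within 25 mm of where they were (all of step 2 and value of joint drawtube above 0.099 m and velocity of joint drawtube between -0.01 and 0.01 m/s and distance of each of adapter, filter_cell, lens_cap from where it was at the start of the episode below 0.025 m); the arm keeps its last pose, push and grip.
It fails at once if the adapter, filter cell or lens cap is pushed more than 25 mm (distance of any of adapter, filter_cell, lens_cap from where it was at the start of the episode above 0.025 m).
It also fails if it takes over 51 s, if anything falls off the work surface, if the arm or the gripper's body presses on something with over 40 N, if the wrist force passes 120 N, or if a joint passes its speed limit or range.

## Working session

There is one attempt and no reset: what is moved stays moved. The work goes in short steps, Python scripts to look and compute and a tool call to move; the robot and the scene stay as the last step left them, time stands still between calls to the robot, and variables do not carry over. Pictures are saved under pics/ and viewed, at most 10 in all, crops included, and the job is handed in when it is done.

Besides the shell and the picture viewer there is one more tool, called after ">>>" in YAML: its name, and indented under it one key for each argument. step_arm: Moves the arm, as the interface text tells. Its arguments: {"type":"object","properties":{"rows":{"type":"array"},"squeeze":{"type":"number"}},"required":["rows"]}

```bash
mkdir -p pics; cat > h.py <<'E'
import numpy as np, cv2
from plant import status, eyes, ctrl, spotter
from scipy.spatial.transform import Rotation as R
def ray(cam,px):
    c=eyes.get_calibration(cam); K=np.array(c["mtx"]); k=c["k1"]
    d=np.array([(px[0]-K[0,2])/K[0,0],(px[1]-K[1,2])/K[1,1]]); u=d.copy()
    for _ in range(20): u=d/(1+k*(u@u))
    v=np.array([*u,1.])
    if "view" in c: T=np.linalg.inv(np.array(c["view"]))
    else:
        s=status.get_obs(); q=s["tcp_rot"]; W=np.eye(4)
        W[:3,:3]=R.from_quat([q[1],q[2],q[3],q[0]]).as_matrix(); W[:3,3]=s["position"]; T=W@np.array(c["hand_eye"])
    return T[:3,3],T[:3,:3]@v
def at_z(cam,px,z):
    o,d=ray(cam,px); return o+d*(z-o[2])/d[2]
def tri(c1,p1,c2,p2):
    o1,d1=ray(c1,p1);o2,d2=ray(c2,p2)
    A=np.stack([d1,-d2],1); t=np.linalg.lstsq(A,o2-o1,rcond=None)[0]
    a=o1+t[0]*d1;b=o2+t[1]*d2; return (a+b)/2,np.linalg.norm(a-b)
def snap(cam,n):
    im=eyes.snapshot(cam); cv2.imwrite(f"pics/{n}.png",im[:,:,::-1]); return im
E
python3 - <<'E'
from h import *
s=status.get_obs(); print(s["position"],s["tcp_rot"],s["time_s"],s["ft_force"])
for c in ["scene","top"]:
    snap(c,c+"0")
    for n in ["bench_clamp","treadle_pad","head_grip","button_face","adapter","filter_cell","lens_cap"]:
        print(c,n,[(np.round(r["location"],1),round(r["score"],2)) for r in spotter.spot_point(c,n)[:2]])
    print(ray(c,(320,240)))
E
```

```text
[ 0.19983481 -0.61783629  0.22871443] [-1.08856149e-03  9.87793895e-01  1.55762733e-01 -8.76586970e-05] 0.0 [-0.0966744  -0.12196127 -1.00145248]
scene bench_clamp [(array([231.7, 354.8]), 0.86)]
scene treadle_pad [(array([347.7, 250.5]), 0.57)]
scene head_grip [(array([226.3, 268.5]), 0.83)]
scene button_face []
scene adapter [(array([387.5, 372.5]), 0.59)]
scene filter_cell [(array([299.1, 411.3]), 0.58)]
scene lens_cap []
(array([ 1.06860432, -0.32632973,  0.54989835]), array([-0.67796383,  0.46551644, -0.56954866]))
top bench_clamp [(array([373.3, 228. ]), 0.72)]
top treadle_pad [(array([240.8, 223.6]), 0.76)]
top head_grip [(array([386.4, 208.5]), 0.76)]
top button_face [(array([371.2, 226.4]), 0.54)]
top adapter [(array([271.8, 147.3]), 0.61)]
top filter_cell [(array([356.1, 150.7]), 0.95)]
top lens_cap [(array([322.1, 320.2]), 0.87)]
(array([ 0.44721998, -0.03906544,  0.74935467]), array([ 0.1371388 ,  0.00339999, -0.99061254]))
```

View pics/scene0.png

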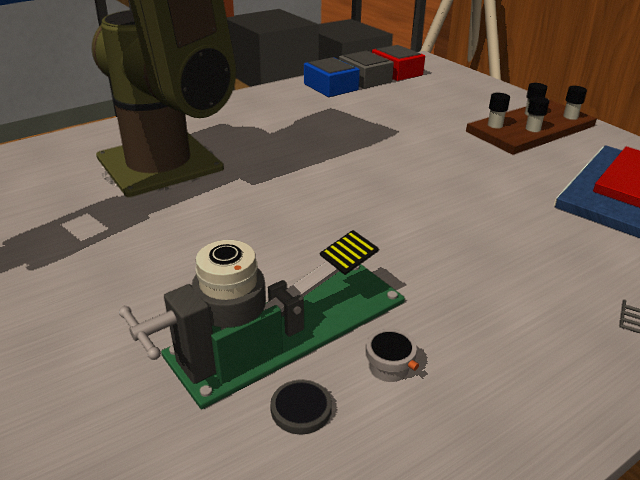

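View pics/top0.png

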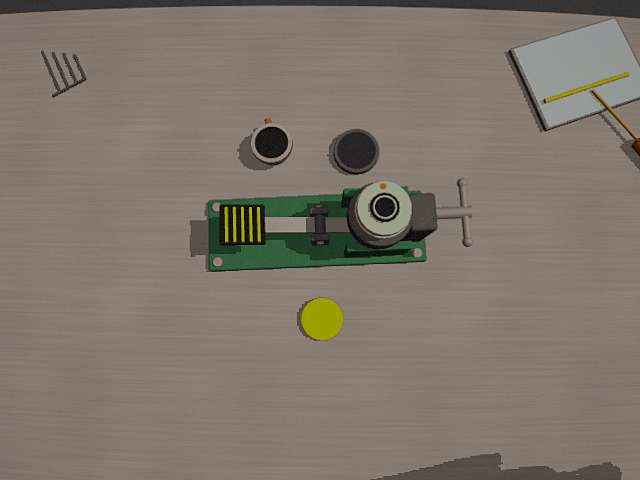

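```bash
python3 - <<'E'
from h import *
np.set_printoptions(precision=4,suppress=True)
print("origin", at_z("top",(373.3,228),0), at_z("scene",(231.7,354.8),0))
print("head .146", at_z("top",(386.4,208.5),.146), at_z("scene",(226.3,268.5),.146))
print("pad tri",tri("top",(240.8,223.6),"scene",(347.7,250.5)), at_z("top",(240.8,223.6),.09), at_z("scene",(347.7,250.5),.09))
for n,p in dict(ad=(271.8,147.3),fil=(356.1,150.7),cap=(322.1,320.2)).items(): print(n,at_z("top",p,0))
E
```

```text
origin [ 0.5707 -0.1184  0.    ] [ 0.5694 -0.1194  0.    ]
head .146 [ 0.5715 -0.1195  0.146 ] [ 0.5774 -0.1179  0.146 ]
pad tri (array([0.5595, 0.0708, 0.0873]), np.float64(0.0024739455134945806)) [0.5597 0.0715 0.09  ] [0.5622 0.0672 0.09  ]
ad [0.6985 0.0419 0.    ]
fil [ 0.6943 -0.0918  0.    ]
cap [ 0.4292 -0.0412  0.    ]
```

The scene view shows the clamp with its focuser at about (226,255) and the treadle pad at (350,250). The top view agrees, with the rim at (385,209), bronze dot at (383,186), pad at (242,224), cap at (322,320), adapter at (271,145) and filter at (356,151). The measured points match the given sizes: the pad is 190 mm from the axis and about 87 mm high. Next I'll refine the yaw and plan the move.

```bash
cat >> h.py <<'E'
def plan(p,yaw):  # yaw = heading of tool y (deg), tool pointing down
    s=status.get_obs(); q=s["tcp_rot"]; A=R.from_quat([q[1],q[2],q[3],q[0]])
    y=np.array([np.cos(np.radians(yaw)),np.sin(np.radians(yaw)),0]); z=np.array([0,0,-1.])
    B=R.from_matrix(np.stack([np.cross(y,z),y,z],1))
    print("shift",np.round(A.inv().apply(np.array(p)-s["position"]),4),"turn",np.round((A.inv()*B).as_rotvec()/(2*np.pi),4))
E
python3 - <<'E'
from h import *
np.set_printoptions(precision=4,suppress=True)
im=cv2.imread("pics/top0.png"); hsv=cv2.cvtColor(im,cv2.COLOR_BGR2HSV)
for a,b in (((210,271),(426,262)),((217,262),(417.5,253))):
    d=at_z("top",a,.012)-at_z("top",b,.012); print("yaw",np.degrees(np.arctan2(-d[0],d[1])))
w=((hsv[...,1]<60)&(hsv[...,2]>150)).astype(np.uint8); w[:, :340]=0; w[:,430:]=0; w[:170]=0;w[260:]=0
c=max(cv2.findContours(w,0,2)[0],key=cv2.contourArea); e=cv2.fitEllipse(cv2.convexHull(c)); print(e, at_z("top",e[0],.155))
o=cv2.inRange(hsv,(3,130,90),(18,255,255)); o[:,:370]=0;o[:,400:]=0;o[:175]=0;o[200:]=0
d=np.argwhere(o).mean(0)[::-1]; print(d,at_z("top",d,.16))
plan((.560,.070,.15),3.3)
E
```

```text
yaw 3.1519059894502357
yaw 3.3344020532445735
((384.0506286621094, 207.45272827148438), (52.190616607666016, 53.76984405517578), 126.05091094970703) [ 0.571  -0.1154  0.155 ]
[382.5185 185.8889] [ 0.597  -0.1131  0.16  ]
shift [ 0.5544 -0.5443  0.08  ] turn [ 0.      0.     -0.2094]
```

>>> step_arm:
  rows:
    - [1,[0.554,-0.544,0],[0,0,-0.209]]
    - [1,[0.554,-0.544,0],[0,0,-0.209]]
    - [1,[0.554,-0.544,0],[0,0,-0.209]]
    - [1,[0.554,-0.544,0],[0,0,-0.209]]
    - [1,[0.554,-0.544,0],[0,0,-0.209]]
    - [1,[0.554,-0.544,0],[0,0,-0.209]]
    - [1,[0.554,-0.544,0],[0,0,-0.209]]
    - [1,[0.554,-0.544,0],[0,0,-0.209]]
  squeeze: 60

```text
time_s: 1.8
position: [0.4323, -0.1735, 0.2305]
tcp_rot: [0.001, 0.687, 0.727, 0.0]
ft_force: [0.9, -0.4, -0.8]
width: 0.0002
grasp_force: 0.0
```

```bash
python3 -c "
from h import *
plan((.560,.070,.15),3.3)"
```

```text
shift [0.2361 0.141  0.0805] turn [ 0.0002  0.0001 -0.0003]
```

>>> step_arm:
  rows:
    - [1,[0.236,0.141,0],[0,0,0]]
    - [1,[0.236,0.141,0],[0,0,0]]
    - [1,[0.236,0.141,0],[0,0,0]]
    - [1,[0.236,0.141,0],[0,0,0]]
    - [1,[0.236,0.141,0],[0,0,0]]
    - [1,[0.236,0.141,0],[0,0,0]]
    - [1,[0.236,0.141,0],[0,0,0]]

```text
time_s: 2.68
position: [0.5591, 0.0675, 0.2299]
tcp_rot: [0.0, 0.687, 0.726, -0.0]
ft_force: [0.1, 0.1, -0.1]
width: -0.0
grasp_force: 0.0
```

```bash
python3 -c "
from h import *
plan((.560,.070,.125),3.3)
snap('wrist','w0')
for n in ['treadle_pad','adapter','lens_cap']:
  for r in spotter.spot_point('wrist',n)[:1]: print(n,r['location'],r['score'],at_z('wrist',r['location'],.09 if n[0]=='t' else 0))"
```

```text
shift [0.0025 0.0011 0.1049] turn [-0.0001  0.0001 -0.0004]
treadle_pad [323.4, 223.4] 0.75 [0.56276275 0.07153594 0.09      ]
adapter [449.8, 241.3] 0.75 [0.69574185 0.03843987 0.        ]
lens_cap [199.0, 298.4] 0.82 [ 0.43626684 -0.03928497  0.        ]
```

>>> step_arm:
  rows:
    - [1,[0.003,0.002,0.05],[0,0,0]]
    - [1,[0.003,0.002,0.095],[0,0,0]]
    - [1,[0.003,0.002,0.11],[0,0,0]]
    - [1,[0.003,0.002,0.12],[0,0,0]]
    - [1,[0.003,0.002,0.13],[0,0,0]]
    - [1,[0.003,0.002,0.14],[0,0,0]]
    - [1,[0.003,0.002,0.15],[0,0,0]]
    - [1,[0.003,0.002,0.16],[0,0,0]]

```text
time_s: 3.88
position: [0.563, 0.0724, 0.0722]
tcp_rot: [0.001, 0.687, 0.726, 0.002]
ft_force: [-1.7, 4.2, 8.9]
width: 0.0001
grasp_force: 4.2
```

>>> step_arm:
  rows:
    - [1,[0,0,0.006],[0,0,0]]
    - [1,[0,0,0.01],[0,0,0]]
    - [1,[0,0,0.01],[0,0,0]]

```text
time_s: 4.25
position: [0.5631, 0.0728, 0.0623]
tcp_rot: [0.0, 0.687, 0.726, 0.002]
ft_force: [-0.5, 4.8, 6.0]
width: -0.0
grasp_force: 3.4
```

>>> step_arm:
  rows:
    - [1,[0,0,0.003],[0,0,0]]
    - [1,[0,0,0.004],[0,0,0]]
    - [1,[0,0,0.004],[0,0,0]]

```text
time_s: 4.62
position: [0.5631, 0.0729, 0.0588]
tcp_rot: [0.0, 0.687, 0.726, 0.003]
ft_force: [-2.6, 5.6, 9.2]
width: 0.0005
grasp_force: 4.8
```

>>> step_arm:
  rows:
    - [1,[0,0,0.002],[0,0,0]]
    - [1,[0,0,0.003],[0,0,0]]
    - [1,[0,0,0.003],[0,0,0]]

```text
time_s: 5.0
position: [0.5631, 0.073, 0.0559]
tcp_rot: [0.0, 0.687, 0.726, 0.003]
ft_force: [-2.5, 5.9, 10.6]
width: 0.0004
grasp_force: 5.3
```

>>> step_arm:
  rows:
    - [1,[0,0,0.002],[0,0,0]]
    - [1,[0,0,0.004],[0,0,0]]
    - [1,[0,0,0.004],[0,0,0]]

```text
time_s: 5.38
position: [0.5632, 0.073, 0.0519]
tcp_rot: [0.0, 0.687, 0.726, 0.003]
ft_force: [-2.4, 5.5, 10.3]
width: 0.0
grasp_force: 5.4
```

```bash
python3 -c "
from h import *
a=snap('scene','s1');b=snap('top','t1')
cv2.imwrite('pics/c1.png',np.hstack([cv2.resize(a[200:400,120:420],(400,267)),cv2.resize(b[150:300,180:405],(400,267))])[:,:,::-1])"
```

```text
(no output)
```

View pics/c1.png

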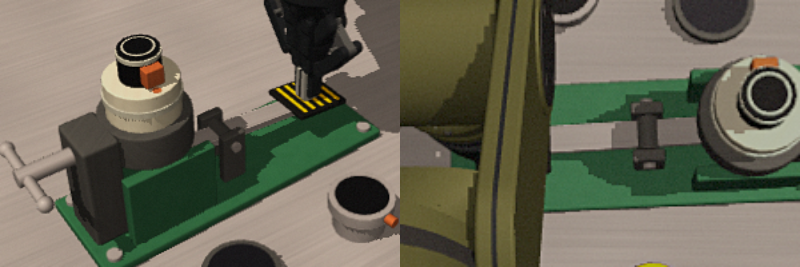

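Drawtube out, with the bronze button showing at (152,75) in the crop. The fingertips are on the pad at (305,90). The force hasn't risen yet, so I'll keep pressing until it hits the stop.

>>> step_arm:
  rows:
    - [1,[0,0,0.002],[0,0,0]]
    - [1,[0,0,0.004],[0,0,0]]
    - [1,[0,0,0.004],[0,0,0]]

```text
time_s: 5.85
position: [0.5632, 0.0729, 0.0479]
tcp_rot: [0.0, 0.687, 0.726, 0.002]
ft_force: [-2.3, 4.7, 10.2]
width: -0.0001
grasp_force: 5.3
```

```bash
python3 -c "
from h import *
print(ctrl.nose_length)
eyes.snapshot('scene')
r=spotter.spot_point('scene','head_grip')[0]; print(r)
o,d=ray('scene',r['location']); p=np.array([.571,-.118]); t=((p-o[:2])@d[:2])/(d[:2]@d[:2]); print(o+t*d)
r=spotter.spot_point('scene','treadle_pad'); print(r)
"
```

```text
0.025
{'location': [227.9, 245.7], 'score': 0.93}
[ 0.57374187 -0.11167881  0.1732743 ]
[]
```

```bash
python3 -c "
from h import *
a=snap('scene','s2')
cv2.imwrite('pics/c2.png',cv2.resize(a[200:340,180:420],(800,467),interpolation=2)[:,:,::-1])"
```

```text
(no output)
```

View pics/c2.png

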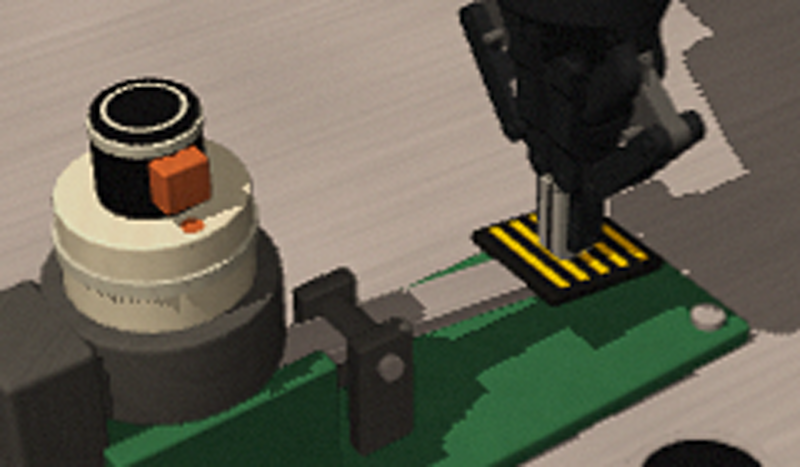

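The tube is about 28 mm out, the button has just cleared the rim at (180,180) in the crop, and the pad has room left. I'll keep pressing.

>>> step_arm:
  rows:
    - [1,[0,0,0.003],[0,0,0]]
    - [1,[0,0,0.006],[0,0,0]]
    - [1,[0,0,0.006],[0,0,0]]

```text
time_s: 6.42
position: [0.5632, 0.0724, 0.0418]
tcp_rot: [0.001, 0.687, 0.726, 0.002]
ft_force: [-3.7, 3.5, 10.0]
width: -0.0002
grasp_force: 5.4
```

```bash
python3 -c "
from h import *
eyes.snapshot('scene')
r=spotter.spot_point('scene','head_grip')[0]; print(r)
o,d=ray('scene',r['location']); p=np.array([.571,-.118]); t=((p-o[:2])@d[:2])/(d[:2]@d[:2]); print(o+t*d)
"
```

```text
{'location': [223.1, 243.7], 'score': 0.79}
[ 0.57169709 -0.11635037  0.1765833 ]
```

>>> step_arm:
  rows:
    - [1,[0,0,0.003],[0,0,0]]
    - [1,[0,0,0.005],[0,0,0]]
    - [1,[0,0,0.005],[0,0,0]]

```text
time_s: 6.9
position: [0.5633, 0.0718, 0.037]
tcp_rot: [0.001, 0.687, 0.726, 0.002]
ft_force: [-3.3, 2.9, 11.1]
width: -0.0001
grasp_force: 5.8
```

>>> step_arm:
  rows:
    - [1,[0,0,0.003],[0,0,0]]
    - [1,[0,0,0.003],[0,0,0]]

```text
time_s: 7.15
position: [0.5635, 0.0717, 0.0356]
tcp_rot: [0.001, 0.687, 0.726, 0.001]
ft_force: [-7.7, 1.5, 21.1]
width: -0.0
grasp_force: 10.3
```

```bash
python3 -c "
from h import *
a=snap('scene','s3')
cv2.imwrite('pics/c3.png',cv2.resize(a[200:340,180:420],(800,467),interpolation=2)[:,:,::-1])
r=spotter.spot_point('scene','head_grip')[0]; print(r)
o,d=ray('scene',r['location']); p=np.array([.571,-.118]); t=((p-o[:2])@d[:2])/(d[:2]@d[:2]); print(o+t*d)
"
```

```text
{'location': [225.9, 240.1], 'score': 0.82}
[ 0.57308335 -0.11315723  0.18108875]
```

View pics/c3.png

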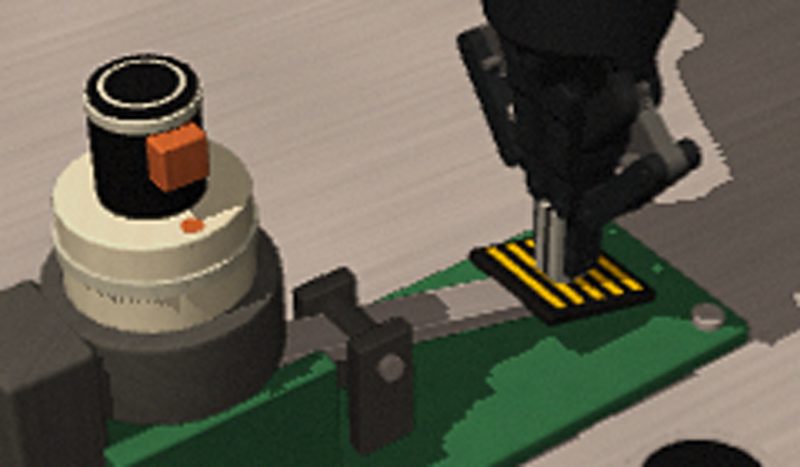

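>>> step_arm:
  rows:
    - [1,[0,0,0.002],[0,0,0]]
    - [1,[0,0,0.003],[0,0,0]]
    - [1,[0,0,0.003],[0,0,0]]

```text
time_s: 7.62
position: [0.5637, 0.0716, 0.0349]
tcp_rot: [0.001, 0.687, 0.726, 0.001]
ft_force: [-15.1, 0.2, 34.2]
width: 0.0002
grasp_force: 16.6
```

```bash
python3 -c "
from h import *
for i in range(2):
  eyes.snapshot('scene')
  r=spotter.spot_point('scene','head_grip')[0]; b=spotter.spot_point('scene','button_face');print(r,b)
  o,d=ray('scene',r['location']); p=np.array([.571,-.118]); t=((p-o[:2])@d[:2])/(d[:2]@d[:2]); print(o+t*d)
  p=np.array([.571+.027,-.118+.0015])
  if b:
    o,d=ray('scene',b[0]['location']);t=((p-o[:2])@d[:2])/(d[:2]@d[:2]); print(o+t*d)
"
```

```text
{'location': [225.8, 236.7], 'score': 0.79} [{'location': [235.1, 251.3], 'score': 0.8}]
[ 0.5731847  -0.11292813  0.18565065]
[ 0.5987811  -0.11476541  0.18193911]
{'location': [222.0, 237.9], 'score': 0.89} [{'location': [236.5, 250.9], 'score': 0.78}]
[ 0.57147511 -0.11687236  0.18451498]
[ 0.5994218  -0.11336759  0.18231611]
```

It's on the stop: the force is stiff at 34 N and the head is at about 185 mm. I'll release and rise.

>>> step_arm:
  rows:
    - [1,[0,0,-0.015],[0,0,0]]
    - [1,[0,0,-0.03],[0,0,0]]
    - [1,[0,0,-0.05],[0,0,0]]
    - [1,[0,0,-0.09],[0,0,0]]
    - [-1,[0,0,-0.15],[0,0,0]]
    - [-1,[0,0,-0.21],[0,0,0]]
    - [-1,[0,0,-0.25],[0,0,0]]
    - [-1,[0,0,-0.25],[0,0,0]]

```text
time_s: 8.93
position: [0.5628, 0.0709, 0.2831]
tcp_rot: [0.003, 0.687, 0.726, 0.003]
ft_force: [0.8, 0.0, 0.3]
width: 0.0722
grasp_force: 0.0
```

```bash
python3 -c "
from h import *
np.set_printoptions(precision=4,suppress=True)
P={}
for c in ('top','scene'):
  eyes.snapshot(c)
  for n in ('head_grip','button_face','treadle_pad'):
    r=spotter.spot_point(c,n)
    if r: P[c,n]=r[0]['location']; print(c,n,P[c,n],r[0]['score'])
for n in ('head_grip','button_face','treadle_pad'):
  if ('top',n) in P and ('scene',n) in P: print(n,tri('top',P['top',n],'scene',P['scene',n]))
if ('top','head_grip') in P: print(at_z('top',P['top','head_grip'],.185))
plan((.571,-.1175,.28),3.3)
"
```

```text
top head_grip [391.0, 201.2] 0.64
top button_face [385.8, 178.1] 0.5
top treadle_pad [244.7, 223.8] 0.57
scene head_grip [224.4, 240.8] 0.72
scene button_face [235.3, 249.2] 0.58
scene treadle_pad [347.8, 249.5] 0.69
head_grip (array([ 0.5739, -0.118 ,  0.1823]), np.float64(0.004763908623219276))
button_face (array([ 0.5999, -0.1143,  0.1852]), np.float64(0.0009446281617250799))
treadle_pad (array([0.5601, 0.0673, 0.0901]), np.float64(0.002654014053042419))
[ 0.5723 -0.1197  0.185 ]
shift [-0.1889 -0.     -0.0037] turn [-0.0005 -0.     -0.0004]
```

>>> step_arm:
  rows:
    - [-1,[-0.06,0,0],[0,0,0]]
    - [-1,[-0.12,0,0],[0,0,0]]
    - [-1,[-0.17,0,0],[0,0,0]]
    - [-1,[-0.189,0,0],[0,0,0]]
    - [-1,[-0.189,0,0],[0,0,0]]
    - [-1,[-0.189,0,0],[0,0,0]]

```text
time_s: 10.07
position: [0.5717, -0.1162, 0.2778]
tcp_rot: [-0.0, 0.687, 0.727, 0.0]
ft_force: [0.1, -0.9, -0.5]
width: 0.0852
grasp_force: 0.0
```

```bash
python3 -c "
from h import *
np.set_printoptions(precision=4,suppress=True)
plan((.572,-.118,.22),3.3)
a=snap('wrist','w4'); print(eyes.get_calibration('wrist')['hand_eye'])
for n,z in (('head_grip',.184),('button_face',.184)):
    r=spotter.spot_point('wrist',n)
    if r: print(n,r[0],at_z('wrist',r[0]['location'],z))
b=snap('scene','s4')
cv2.imwrite('pics/c4.png',np.hstack([cv2.resize(a,(400,300)),cv2.resize(b[90:330,100:420],(400,300))])[:,:,::-1])
"
```

```text
shift [-0.0018  0.0003  0.0578] turn [-0.0001 -0.0001 -0.0002]
[[-0.0005 -0.9599 -0.2803  0.0717]
 [ 1.     -0.0004 -0.0004  0.0008]
 [ 0.0002 -0.2803  0.9599 -0.1433]
 [ 0.      0.      0.      1.    ]]
head_grip {'location': [318.8, 244.3], 'score': 0.7} [ 0.5721 -0.1146  0.184 ]
button_face {'location': [357.0, 244.2], 'score': 0.93} [ 0.5969 -0.1132  0.184 ]
```

View pics/c4.png

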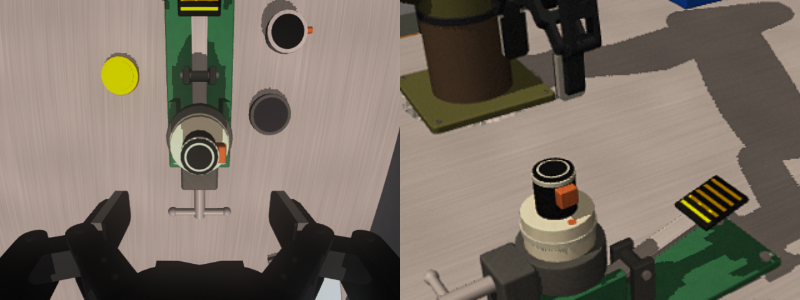

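The wrist view shows the head between the open fingers, with the button on the right at (222,153) in the crop. The scene view shows the treadle up and the tube extended, with the near fingertip at about (570,95) in the crop. I'll check that fingertip's height.

```bash
python3 -c "
from h import *
for x in (.615,.625):
  p=np.array([x,-.113]); o,d=ray('scene',(236,167));t=((p-o[:2])@d[:2])/(d[:2]@d[:2]); print(o+t*d)
"
```

```text
[ 0.61474709 -0.11353943  0.29055139]
[ 0.62294503 -0.11738302  0.29523592]
```

The fingertip shows about 24 mm higher than the reported TCP implies, which matches the stop contact (pad at 35 mm, TCP at 35.5 mm). So when shut, the tips sit at the reported TCP height. I'll descend in two stages and check the height visually.

>>> step_arm:
  rows:
    - [-1,[-0.002,0,0.03],[0,0,0]]
    - [-1,[-0.002,0,0.055],[0,0,0]]
    - [-1,[-0.002,0,0.075],[0,0,0]]
    - [-1,[-0.002,0,0.088],[0,0,0]]
    - [-1,[-0.002,0,0.088],[0,0,0]]

```text
time_s: 10.9
position: [0.5713, -0.1192, 0.189]
tcp_rot: [-0.001, 0.687, 0.726, -0.0]
ft_force: [-0.2, -0.9, 0.1]
width: 0.0854
grasp_force: 0.0
```

```bash
python3 -c "
from h import *
plan((.572,-.118,.164),3.3)
b=snap('scene','s5')
cv2.imwrite('pics/c5.png',cv2.resize(b[150:330,120:360],(800,600),interpolation=2)[:,:,::-1])
"
```

```text
shift [0.0012 0.0008 0.025 ] turn [-0.0003 -0.0001 -0.0003]
```

View pics/c5.png

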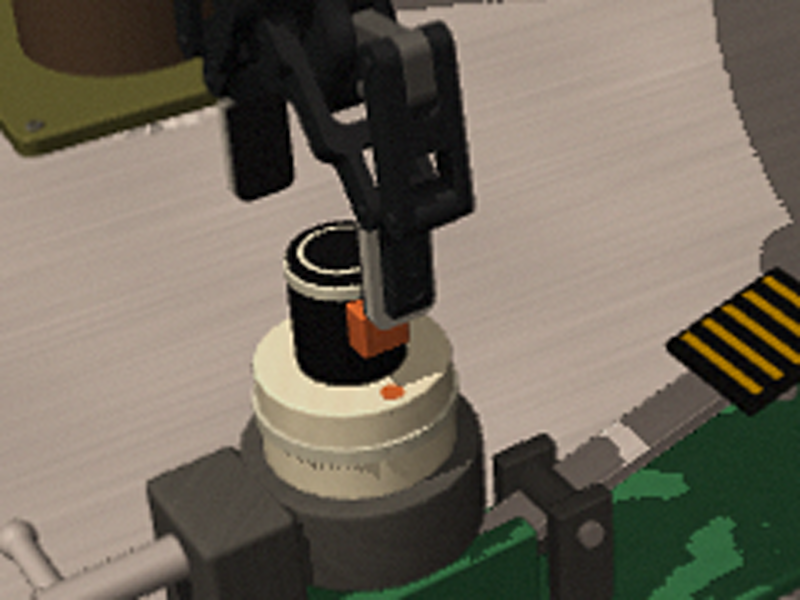

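The near fingertip, at (400,322) in the crop, is still above the middle of the button. This confirms the 24 mm offset. I'll go down 26 mm more and close.

>>> step_arm:
  rows:
    - [-1,[0.001,0.001,0.01],[0,0,0]]
    - [-1,[0.001,0.001,0.02],[0,0,0]]
    - [-1,[0.001,0.001,0.026],[0,0,0]]
    - [-1,[0.001,0.001,0.026],[0,0,0]]

```text
time_s: 11.45
position: [0.5722, -0.1184, 0.163]
tcp_rot: [-0.001, 0.687, 0.726, -0.0]
ft_force: [-0.4, 0.2, -0.7]
width: 0.0853
grasp_force: 0.0
```

>>> step_arm:
  rows:
    - [1,[0,0,0],[0,0,0]]
    - [1,[0,0,0],[0,0,0]]
    - [1,[0,0,0],[0,0,0]]
    - [1,[0,0,0],[0,0,0]]
    - [1,[0,0,0],[0,0,0]]
    - [1,[0,0,0],[0,0,0]]
    - [1,[0,0,0],[0,0,0]]
    - [1,[0,0,0],[0,0,0]]
  squeeze: 60

```text
time_s: 12.45
position: [0.5718, -0.1187, 0.164]
tcp_rot: [-0.001, 0.687, 0.726, -0.001]
ft_force: [-5.6, -0.7, 0.8]
width: 0.0365
grasp_force: 62.1
```

```bash
python3 -c "
from h import *
print(status.get_obs()['width'])
b=snap('scene','s6')
cv2.imwrite('pics/c6.png',cv2.resize(b[150:330,120:360],(800,600),interpolation=2)[:,:,::-1])
"
```

```text
0.03653340480725672
```

View pics/c6.png

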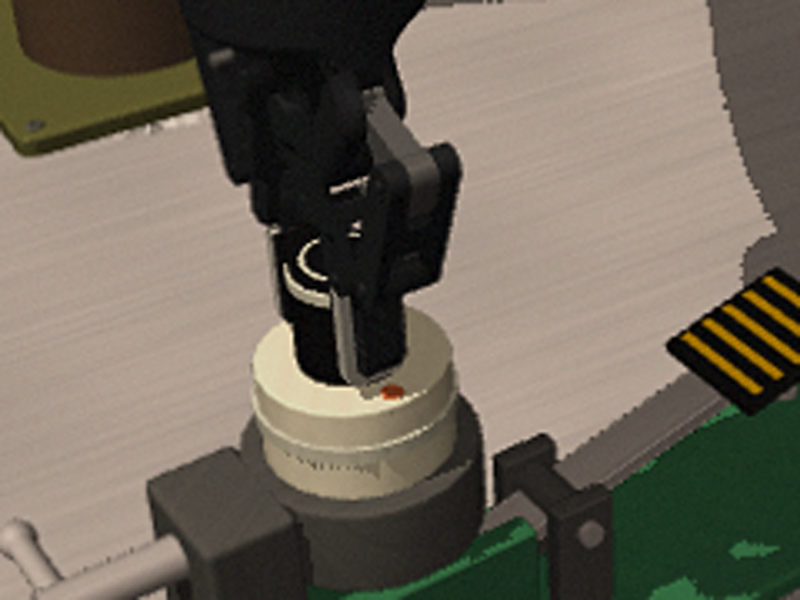

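The fingers hold the head, the button is covered by the near pad at (370,340) in the crop, and the treadle is up. Now I'll pull.

>>> step_arm:
  rows:
    - [1,[0,0,-0.008],[0,0,0]]
    - [1,[0,0,-0.018],[0,0,0]]
    - [1,[0,0,-0.028],[0,0,0]]
    - [1,[0,0,-0.038],[0,0,0]]
    - [1,[0,0,-0.048],[0,0,0]]
    - [1,[0,0,-0.056],[0,0,0]]
    - [1,[0,0,-0.061],[0,0,0]]
    - [1,[0,0,-0.061],[0,0,0]]

```text
time_s: 13.5
position: [0.5718, -0.1186, 0.2252]
tcp_rot: [-0.001, 0.687, 0.726, -0.001]
ft_force: [-5.0, -2.7, -12.3]
width: 0.0371
grasp_force: 61.6
```

>>> step_arm:
  rows:
    - [1,[0,0,-0.003],[0,0,0]]
    - [1,[0,0,-0.005],[0,0,0]]
    - [1,[0,0,-0.005],[0,0,0]]

```text
time_s: 13.88
position: [0.5717, -0.1186, 0.2293]
tcp_rot: [-0.001, 0.687, 0.726, -0.001]
ft_force: [-3.8, -3.7, -14.0]
width: 0.0364
grasp_force: 61.7
```

>>> step_arm:
  rows:
    - [1,[0,0,-0.002],[0,0,0]]
    - [1,[0,0,-0.002],[0,0,0]]
    - [1,[0,0,-0.002],[0,0,0]]

```text
time_s: 14.25
position: [0.5718, -0.1186, 0.2313]
tcp_rot: [-0.001, 0.687, 0.726, -0.001]
ft_force: [-4.1, -3.2, -14.7]
width: 0.0365
grasp_force: 61.7
```

```bash
python3 -c "
from h import *
b=snap('scene','s7')
cv2.imwrite('pics/c7.png',cv2.resize(b[120:330,120:400],(800,600),interpolation=2)[:,:,::-1])
r=spotter.spot_point('scene','head_grip')
if r:
  o,d=ray('scene',r[0]['location']); p=np.array([.571,-.118]); t=((p-o[:2])@d[:2])/(d[:2]@d[:2]); print(r[0],o+t*d)
"
```

```text
{'location': [218.7, 191.6], 'score': 0.68} [ 0.57201562 -0.1156066   0.2434505 ]
```

View pics/c7.png

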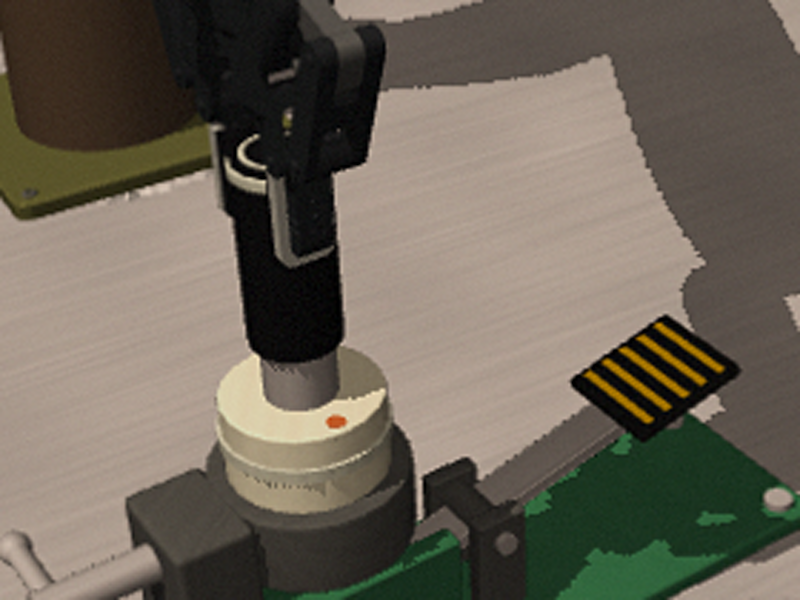

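The tube is well out and held, with the grey inner barrel showing at (300,380) in the crop. The treadle is up. I'll keep pulling until the force shows the stop.

>>> step_arm:
  rows:
    - [1,[0,0,-0.001],[0,0,0]]
    - [1,[0,0,-0.002],[0,0,0]]
    - [1,[0,0,-0.002],[0,0,0]]
  squeeze: 80

```text
time_s: 14.72
position: [0.5717, -0.1186, 0.2329]
tcp_rot: [-0.001, 0.687, 0.726, -0.001]
ft_force: [-3.5, -2.9, -16.7]
width: 0.036
grasp_force: 82.1
```

>>> step_arm:
  rows:
    - [1,[0,0,-0.001],[0,0,0]]
    - [1,[0,0,-0.002],[0,0,0]]
    - [1,[0,0,-0.002],[0,0,0]]

```text
time_s: 15.1
position: [0.5717, -0.1185, 0.2329]
tcp_rot: [-0.001, 0.687, 0.726, -0.001]
ft_force: [0.2, -4.8, -25.4]
width: 0.0363
grasp_force: 82.8
```

It's at the stop: the TCP stays at 0.2329 while the force climbs. I'll hold briefly, then hand in.

>>> step_arm:
  rows:
    - [1,[0,0,0],[0,0,0]]
    - [1,[0,0,0],[0,0,0]]
    - [1,[0,0,0],[0,0,0]]
    - [1,[0,0,0],[0,0,0]]

```text
time_s: 15.6
position: [0.5717, -0.1185, 0.2329]
tcp_rot: [-0.001, 0.687, 0.726, -0.001]
ft_force: [-0.8, -5.9, -23.9]
width: 0.036
grasp_force: 82.8
```

```bash
python3 -c "
from h import *
s=status.get_obs(); print(s['position'],s['ft_force'],s['grasp_force'])
print(ctrl.hand_in())"
```

```text
[ 0.57165884 -0.11851101  0.23290907] [ -0.80499899  -5.87591842 -23.93566646] 82.82530501484871
the job is handed in; nothing more can be done
None
```

I handed the job in at 15.6 s with the drawtube held steady at its second stop, button squeezed in (about 83 N grip), treadle back up and the loose parts not touched; the hand-in returned no verdict.

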